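# Set the kickstand of a glass viewing frame and hold the frame upright

## Robot

A 6-joint arm with a two-finger parallel gripper is mounted at the origin on a cart in front of the work surface, level with it; the furniture and walls round the work are solid. World frame = base frame: x ahead of the robot, y to its left, z up, the work surface at z = 0. Lengths are in m, angles in degrees, forces in N, time in s.
With the tool pointing down it reaches from about 0.25 to 0.725 m from the base axis. Payload 9.7 kg.
Tool frame: the origin (TCP) lies midway between the tips of the shut fingers; the grasp point (between the pads) lies 19 mm behind it (bot.hold_point_z is the distance from the TCP to the grasp point, in m); z points along the fingers, y is the line along which they close (so a half turn about z gives the same grasp; the last joint's range is limited). The gripper opens to 85 mm and grips with 20 to 120 N. Pads are 22 mm wide; open, the fingers measure 114 mm over their backs; the gripper's body (76 mm by 85 mm) begins 54 mm behind the grasp point. The pads swing forward as they close: fully open they stand 13 mm farther back than shut.
Start: joints at [64.572, 4.979, 10.078, 95.1, 0, 90], TCP at [0.236, 0.497, 0.192] pointing down, gripper open.
Joint ranges: [-179.16, 179.16], [-48.56, 103.87], [-65.8, 70.77], [-126.05, 130.52], [-82.76, 87.17], [-180, 180]. Speed limits (degrees/s): [127.2, 127.2, 147.25, 180, 180, 180].

## Interface

Orientations are given as [roll, pitch, yaw] about the fixed x, y, z axes, in that order (R = Rz(yaw) Ry(pitch) Rx(roll)).
In Python, from workcell import bot gives the robot as it stands.
- The arm moves only by the tool play_rows, never from a script. Its argument "steps" is a list that holds one entry, the list of rows, each a list of 4 numbers: the shift along the tool's x, y, z in m, then the turn about the tool's z in rad. In form: [[[tx, ty, tz, yaw], ...]]. A call has exactly 5 rows; each row shifts and turns the commanded pose from where the row before left it, along the tool's axes as they then stand; what a row does not reach is not made up. A row lasts 1/12 s, in which the tool goes at most 41.7 mm and 7.16 degrees, less where a joint would pass 70% of its speed; a pose out of reach is approached as far as the arm can. A call is refused whole if a number of a shift passes 0.0417 or a number of a turn 0.125, either way. A call with a gripper value outside its range is refused whole. "gripper" is the finger opening in m, from 0 to 0.0854, set as the call begins (left out, the last holds). The fingers move at their own pace and stop on an object; "squeeze" is the grip in N (left out, the last holds). Time passes only in rows, so rows that do not move let the fingers close, or fill a call up. It gives the time, the measured TCP pose, the force, the opening and the grip force at its end, in the units of the state.
- bot.get_obs(): the state, without advancing time (a new reading comes with each control period).
- bot.camera(name): name is "side" or "top"; returns a dict with "img" (400x640x3 uint8, blue, green, red), "vfov" (degrees; the focal length in pixels is half the picture's height over the tangent of half this angle, whatever the lens; pixels are square), "cx", "cy" (the principal point, pixels), "xyz" and "attitude" of the camera in the world. Camera axes: x right, y down, z forward; pixel columns grow to the right and rows downward; lengths in m; the calibration is good to about 2 mm. A picture is of the moment at which its call begins. There is no depth.
- bot.job_done(): hands the job in; it is judged then, once.
The state is a dict: "time": time; "q": joint angles; "qd": joint speeds; "joint_efforts": joint torques, N m; "ee_pos": TCP position; "tcp_rot": TCP orientation; "wrist_force": force on the tool from outside, world axes, zero at the start; "torque": the same for the moment, N m; "opening": finger opening in m; "grasp_force": force on a finger pad.
Only numpy, scipy, OpenCV 4.12 (cv2) and the standard library are available. Lean on these libraries where they do the work, as an engineer would, in place of code of your own. Each camera call takes 0.05 s, during which the arm holds its last target. There are 200 camera calls.

## Task

The small viewing frame for glass samples is leaning back on its stand. First flip its kickstand all the way down, past the point where its spring snaps over, then bring the frame upright and finish while still holding it upright with the gripper: its hinge spring tips it back if you let go. Never let the frame tip over forward, and leave the muller, the stopper bottle and the white-lidded jar near it where they are.

Things in the scene. Friction and masses are not known exactly. Their poses are not given: they have to be found in the camera images.
- stand: Wooden base board fixed to the table, 200 x 170 x 14 mm. Origin at table level, 30 mm below the middle of the frame's hinge; x level to the back (away from the kickstand side), y along the hinge, z up. Board from x = -135 to +65 mm. Two rods with rubber buffers, 89 mm high, at x = 42 to 60, y = +-55 mm, stand behind the frame. Rubber foot pad in front at x = -82 mm, 20 mm high.
- frame: Wooden frame with a clear pane, 150 wide (y), 20 mm thick (x), top 240 mm above its origin on the hinge. Axes parallel to the stand's when upright; turns about y. It starts leaning back 0.32 rad (top to the stand's +x), the end of its travel. Weight (0.4 to 0.65 kg) and a spring tip it back; 1 to 3 N at the top rail raises or holds it.
- top_rail (a point): Centre of the frame's top rail: 25 mm high, 20 mm thick, 227.5 mm up the frame from its origin. It can be pinched or caged from above across its thickness, with free space in front and behind. With the kickstand down, its foot meets the foot pad just as the frame is upright and stops it there; with it up nothing stops the frame tipping forward.
- kickstand (a joint): Angle of the kickstand, a steel leg turning about the hub. 0 = stowed, sticking out sideways to the frame's -y and slightly up; 1.83 rad = fully down, along (-0.375, 0, -0.927) in the frame's axes. Turns right-handed about (0.927, 0, -0.375) of the frame. A spring pushes it back up until about 0.7 rad and snaps it fully down beyond; pushing near its foot takes 1 to 3 N.
- hub (a point): Pivot of the kickstand, in front of the frame's middle rail: at (-36, 0, 110) mm in the frame's axes.
- kickstand_foot (a point): Centre of the rubber ball foot (17 mm thick) at the free end of the kickstand; the leg is a round rod 12 mm thick, 121.5 mm from hub to this point.
- muller: Bystander: glass muller, 60 mm wide, 81 mm high, origin at the centre of its underside.
- stopper_bottle: Bystander: small round glass bottle with ground stopper, 47 mm wide, 81 mm high, origin at the centre of its underside.
- jar_white_3: Bystander: pigment jar with a white lid, 63 mm wide, 72 mm high, origin at the centre of its underside.

How it is judged (in metres and radians):
On the way, in this order (a step that is already met when the one before it is completed fails the run):
1. the kickstand is flipped past centre and fully down (value of joint kickstand above 1.7 rad), for 0.2 s.
2. the frame is upright and held by the gripper (angle between frame's own z axis and vertical below 0.08 rad and contact force between the fingers and frame above 0.5 N and value of joint kickstand above 1.7 rad), for 0.3 s.
At the end, for the whole second after the job is handed in: The kickstand is down (over 1.7 rad), the frame stands upright within 0.08 rad and still, and the fingers are still on it with more than 0.5 N (all of step 2 and angular speed of frame below 0.1 rad/s); the arm keeps its last pose, push and grip.
It fails at once if the frame tips over forward (its top rail 35 mm or more in front of the hinge) (x of top_rail in the frame of stand below -0.035 m).
It fails at once if the muller is pushed away by more than 30 mm (distance of muller from where it was at the start of the episode above 0.03 m).
It fails at once if the stopper bottle is pushed away by more than 30 mm (distance of stopper_bottle from where it was at the start of the episode above 0.03 m).
It fails at once if the jar is pushed away by more than 30 mm (distance of jar_white_3 from where it was at the start of the episode above 0.03 m).
It also fails if it takes over 42 s, if anything falls off the work surface, if the arm or the gripper's body presses on something with over 40 N, if the wrist force passes 120 N, or if a joint passes its speed limit or range.

## Working session

There is one attempt and no reset: what is moved stays moved. The work goes in short steps, Python scripts to look and compute and a tool call to move; the robot and the scene stay as the last step left them, time stands still between calls to the robot, and variables do not carry over. Pictures are saved under pics/ and viewed, at most 10 in all, crops included, and the job is handed in when it is done.

Besides the shell and the picture viewer there is one more tool, called after "Request:" by a JSON object that holds its "method" and its "body". play_rows: Moves the arm, as the interface text tells. Its arguments: {"type":"object","properties":{"steps":{"type":"array","items":{"type":"array","items":{"type":"array","items":{"type":"number"}}}},"gripper":{"type":"number"},"squeeze":{"type":"number"}},"required":["steps"]}

```bash
mkdir -p pics
python3 - <<'E'
from workcell import bot
import cv2
for n in("side","top"):
    c=bot.camera(n); cv2.imwrite(f"pics/{n}0.png",c["img"]); print(n,{k:v for k,v in c.items() if k!="img"})
print(bot.get_obs(), bot.hold_point_z)
E
```

```text
side {'vfov': 55.198544632340464, 'cx': 320.1104206466287, 'cy': 202.06924243324556, 'xyz': array([ 0.37417028, -0.9490887 ,  0.75868253]), 'attitude': array([-121.20089641,    0.83593276,  -13.67139127])}
top {'vfov': 55.877800259263786, 'cx': 317.2731123113605, 'cy': 199.07649191065934, 'xyz': array([ 0.38038779, -0.00773908,  1.03150205]), 'attitude': array([-1.66732818e+02, -1.28613689e-01, -8.68069427e+01])}
{'time': 0.1, 'q': array([ 6.45738399e+01,  5.00937681e+00,  1.00387965e+01,  9.50996234e+01,
       -8.78380906e-04,  9.00016847e+01]), 'qd': array([ 0.02797237,  0.00310996,  0.14287135,  0.01519569, -0.06643937,
       -0.01004087]), 'joint_efforts': array([ 1.98976930e-03, -5.21560836e+01,  4.65653515e+01,  1.58777606e-02,
        1.41753562e-04,  9.57134404e-06]), 'ee_pos': array([0.23603671, 0.49649539, 0.19143852]), 'tcp_rot': array([-1.79929796e+02,  8.80444456e-04,  1.54572156e+02]), 'wrist_force': array([ 0.30524985, -0.03543742,  0.45208068]), 'torque': array([-0.00963701, -0.05384501,  0.03861936]), 'grasp_force': 0.0, 'opening': 0.08522013791563693} 0.0187
```

View pics/side0.png

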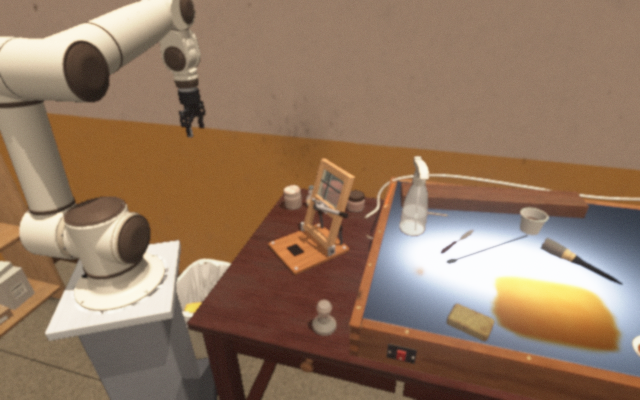

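View pics/top0.png

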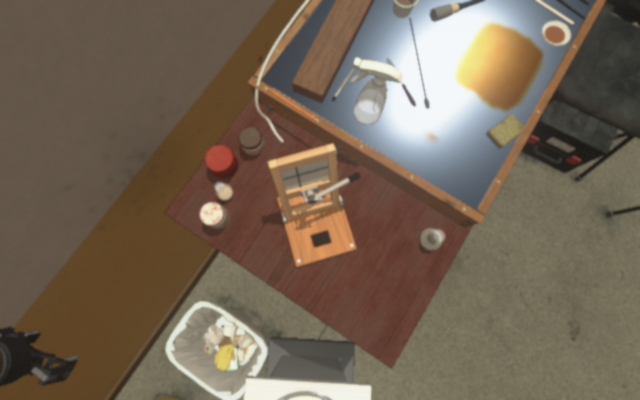

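The side view shows the stand at about (308,245) and the frame leaning at (330,190). The top view shows the stand at (320,235), the frame top rail at (303,155), the leg foot at (355,178), the muller at (432,239) and the white jar at (212,215). I'll zoom in on both.

```bash
cat > h.py <<'E'
import numpy as np,cv2
from scipy.spatial.transform import Rotation as R
def ray(c,p):
    f=200/np.tan(np.radians(c["vfov"]/2))
    d=R.from_euler('xyz',c["attitude"],degrees=True).apply([(p[0]-c["cx"])/f,(p[1]-c["cy"])/f,1])
    return c["xyz"],d
def onz(c,p,z):
    o,d=ray(c,p); return o+d*(z-o[2])/d[2]
def proj(c,P):
    f=200/np.tan(np.radians(c["vfov"]/2))
    v=R.from_euler('xyz',c["attitude"],degrees=True).inv().apply(np.array(P)-c["xyz"])
    return np.array([c["cx"]+f*v[0]/v[2],c["cy"]+f*v[1]/v[2]])
def tri(c1,p1,c2,p2):
    o1,d1=ray(c1,p1);o2,d2=ray(c2,p2)
    s=np.linalg.lstsq(np.c_[d1,-d2],o2-o1,rcond=None)[0]
    a,b=o1+d1*s[0],o2+d2*s[1]; return (a+b)/2,np.linalg.norm(a-b)
E
python3 - <<'E'
from workcell import bot
import cv2,numpy as np
a=cv2.imread("pics/side0.png")[150:280,250:390]; b=cv2.imread("pics/top0.png")[135:275,190:370]
def up(i,x,y,s=4):
    j=cv2.resize(i,None,fx=s,fy=s,interpolation=cv2.INTER_CUBIC)
    for k in range(0,i.shape[1],20): cv2.putText(j,str(x+k),(k*s,10),0,.35,(255,255,0)); cv2.line(j,(k*s,0),(k*s,j.shape[0]),(255,255,0),1) if 0 else cv2.line(j,(k*s,12),(k*s,18),(255,255,0),1)
    for k in range(0,i.shape[0],20): cv2.putText(j,str(y+k),(0,k*s+4),0,.35,(0,255,255))
    return j
cv2.imwrite("pics/sc.png",up(a,250,150)); cv2.imwrite("pics/tc.png",up(b,190,135))
E
```

```text
(no output)
```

View pics/sc.png

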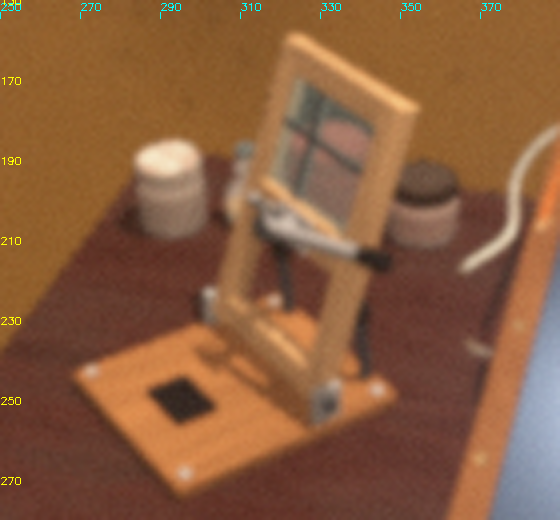

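View pics/tc.png

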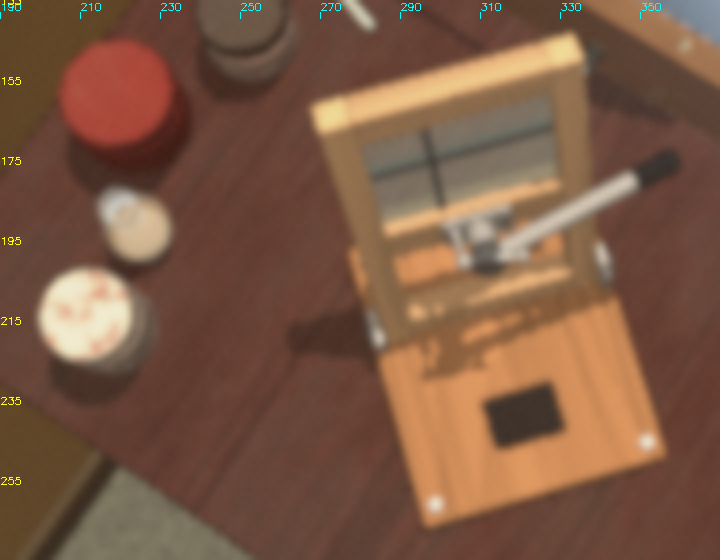

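The crops show the board's front corners at top (296,267) and (356,249), the foot pad at about (321,239), the leg foot at about (355,176) top and (343.5,215) side, and the top rail ends at top (270,163) and (334,146).

Run:
```python
from workcell import bot
from h import *
t=bot.camera("top");s=bot.camera("side")
np.set_printoptions(precision=4,suppress=True)
FL=onz(t,(296.3,266.8),.014);FR=onz(t,(356.3,248.8),.014)
sL=onz(s,(268.8,244.3),.014);sR=onz(s,(295,274.3),.014);sBR=onz(s,(348.8,249.3),.014)
print(FL,FR,np.linalg.norm(FL-FR)); print(sL,sR,sBR,np.linalg.norm(sL-sR),np.linalg.norm(sR-sBR))
fl=(FL+sL)/2;fr=(FR+sR)/2
y=(fl-fr);y/=np.linalg.norm(y);yaw=np.arctan2(-y[0],y[1]);print("yaw",np.degrees(yaw))
x=np.array([np.cos(yaw),np.sin(yaw),0])
O=(fl+fr)/2+.135*x; O[2]=0; print("O",O)
Rs=R.from_euler('z',yaw)
def fr2w(p,th=.32): return O+Rs.apply(np.array([0,0,.03])+R.from_euler('y',th).apply(p))
def W(p): return O+Rs.apply(p)
u=np.array([.927,0,-.375]);down=np.array([-.375,0,-.927])
hub=np.array([-.036,0,.11])
def foot(a): return hub+.1215*R.from_rotvec(u*(a-1.83)/np.linalg.norm(u)).apply(down/np.linalg.norm(down))
foots=[fr2w(foot(a)) for a in (0,.35,.7,1,1.4,1.83)]
for n,P in [("rail",fr2w([0,0,.2275])),("topL",fr2w([-.01,.075,.24])),("topR",fr2w([-.01,-.075,.24])),("hub",fr2w(hub)),("foot0",foots[0])]: print(n,P,proj(t,P),proj(s,P))
print(np.array(foots)); print("foot stand", [Rs.inv().apply(f-O) for f in foots])
print("foot tri",tri(t,(353,177),s,(343.5,214.5)))
print("TR tri",tri(t,(333,145.5),s,(352.5,177)),"TL",tri(t,(270,163),s,(323,160)))
for n,p in [("muller",(432,239)),("jar",(212,215)),("stop",(222,191))]: print(n,onz(t,p,.07))
```

```text
[0.4322 0.0487 0.014 ] [ 0.4888 -0.1091  0.014 ] 0.1676588653842275
[0.4348 0.0383 0.014 ] [ 0.4901 -0.1216  0.014 ] [ 0.6735 -0.0509  0.014 ] 0.16919488576619687 0.1965044578024165
yaw 19.415820102639895
O [0.5888 0.0089 0.    ]
rail [0.6563 0.0327 0.246 ] [305.0659 158.0803] [336.7581 171.5657]
topL [0.6261 0.1016 0.261 ] [271.8598 167.35  ] [321.3135 158.6959]
topR [ 0.676  -0.0398  0.261 ] [338.8601 148.952 ] [350.6031 177.1585]
hub [0.5892 0.0091 0.1457] [314.3053 198.847 ] [317.2688 207.294 ]
foot0 [ 0.6472 -0.095   0.1695] [359.2173 175.2884] [345.879  216.2919]
[[ 0.6472 -0.095   0.1695]
 [ 0.6227 -0.1074  0.1373]
 [ 0.5941 -0.1057  0.1062]
 [ 0.5689 -0.0931  0.0833]
 [ 0.5386 -0.0625  0.0616]
 [ 0.515  -0.0171  0.0532]]
foot stand [array([ 0.0206, -0.1174,  0.1695]), array([-0.0067, -0.121 ,  0.1373]), array([-0.0331, -0.1099,  0.1062]), array([-0.0527, -0.0897,  0.0833]), array([-0.0711, -0.0506,  0.0616]), array([-0.0783,  0.    ,  0.0532])]
foot tri (array([ 0.6439, -0.0806,  0.1667]), np.float64(0.0016260439075102859))
TR tri (array([ 0.686 , -0.027 ,  0.2537]), np.float64(0.0001542209451861819)) TL (array([0.6354, 0.1076, 0.2537]), np.float64(0.0051120167345241226))
muller [ 0.5186 -0.2961  0.07  ]
jar [0.5492 0.2728 0.07  ]
stop [0.6146 0.2542 0.07  ]
```

Request:
{"method": "play_rows", "body": {"steps": [[[0, 0, -0.03, 0.125], [0, 0, -0.035, 0.125], [0, 0, -0.035, 0.125], [0, 0, -0.035, 0.125], [0, 0, -0.035, 0.125]]], "gripper": 0, "squeeze": 30}}

```text
time: 0.62
ee_pos: [0.2359, 0.4962, 0.3637]
tcp_rot: [180.0, -0.0, 118.4]
wrist_force: [0.8, 2.7, 1.6]
opening: 0.0253
grasp_force: 0.0
```

Request:
{"method": "play_rows", "body": {"steps": [[[0, 0, 0, 0.125], [0, 0, 0, 0.028], [-0.034, 0.011, 0, 0], [-0.034, 0.011, 0, 0], [-0.034, 0.011, 0, 0]]]}}

```text
time: 1.03
ee_pos: [0.3024, 0.4114, 0.3616]
tcp_rot: [-180.0, 0.0, 110.1]
wrist_force: [0.5, 0.8, -0.3]
opening: -0.0
grasp_force: 0.0
```

Request:
{"method": "play_rows", "body": {"steps": [[[-0.034, 0.011, 0, 0], [-0.034, 0.011, 0, 0], [-0.034, 0.011, 0, 0], [-0.034, 0.011, 0, 0], [-0.034, 0.011, 0, 0]]]}}

```text
time: 1.45
ee_pos: [0.4126, 0.2696, 0.3621]
tcp_rot: [180.0, -0.0, 110.0]
wrist_force: [0.0, -0.0, -0.3]
opening: 0.0
grasp_force: 0.0
```

Request:
{"method": "play_rows", "body": {"steps": [[[-0.034, 0.011, 0, 0], [-0.034, 0.011, 0, 0], [-0.034, 0.011, 0, 0], [-0.034, 0.011, 0, 0], [-0.034, 0.011, 0, 0]]]}}

```text
time: 1.87
ee_pos: [0.5224, 0.1286, 0.3621]
tcp_rot: [180.0, -0.0, 110.0]
wrist_force: [0.9, 0.9, 0.2]
opening: -0.0
grasp_force: 0.0
```

Request:
{"method": "play_rows", "body": {"steps": [[[-0.034, 0.011, 0, 0], [-0.034, 0.011, 0, 0], [-0.034, 0.011, 0, 0], [-0.034, 0.011, 0, 0], [-0.034, 0.011, 0, 0]]]}}

```text
time: 2.28
ee_pos: [0.6321, -0.0123, 0.3621]
tcp_rot: [180.0, 0.0, 110.0]
wrist_force: [1.6, 1.2, 2.1]
opening: 0.0001
grasp_force: 0.0
```

Request:
{"method": "play_rows", "body": {"steps": [[[-0.028, 0.007, 0, 0], [-0.028, 0.007, 0, 0], [-0.028, 0.006, 0, 0], [0, 0, 0.04, 0], [0, 0, 0.04, 0]]]}}

```text
time: 2.7
ee_pos: [0.6703, -0.0837, 0.3009]
tcp_rot: [179.0, 0.5, 109.9]
wrist_force: [1.5, 0.9, 0.7]
opening: 0.0
grasp_force: 0.0
```

Request:
{"method": "play_rows", "body": {"steps": [[[0, 0, 0.03, 0], [0, 0, 0.03, 0], [0, 0, 0.02, 0], [0, 0, 0, 0], [0, 0, 0, 0]]]}}

```text
time: 3.12
ee_pos: [0.6695, -0.0818, 0.2212]
tcp_rot: [179.2, 0.4, 110.0]
wrist_force: [-0.8, 0.2, 1.1]
opening: -0.0004
grasp_force: 0.0
```

```bash
cat > look.py <<'E'
import sys
from workcell import bot
from h import *
s=bot.camera("side")["img"][140:280,250:420];t=bot.camera("top")["img"][120:270,240:400]
def up(i,x,y,s):
    j=cv2.resize(i,None,fx=s,fy=s,interpolation=cv2.INTER_CUBIC)
    for k in range(0,i.shape[1],20): cv2.putText(j,str(x+k),(int(k*s),10),0,.35,(255,255,0))
    for k in range(0,i.shape[0],20): cv2.putText(j,str(y+k),(0,int(k*s)+4),0,.35,(0,255,255))
    return j
a=up(s,250,140,2.35);b=up(t,240,120,2.35)
h=max(a.shape[0],b.shape[0]);p=lambda i:np.vstack([i,np.zeros((h-i.shape[0],i.shape[1],3),np.uint8)])
cv2.imwrite(sys.argv[1],np.hstack([p(a),p(b)]))
o=bot.get_obs();print(o["time"],o["ee_pos"],o["wrist_force"])
E
python3 look.py pics/l1.png
```

```text
3.2167 [ 0.67072028 -0.08196602  0.22379462] [-0.11718521 -0.38849825 -0.34183072]
```

View pics/l1.png

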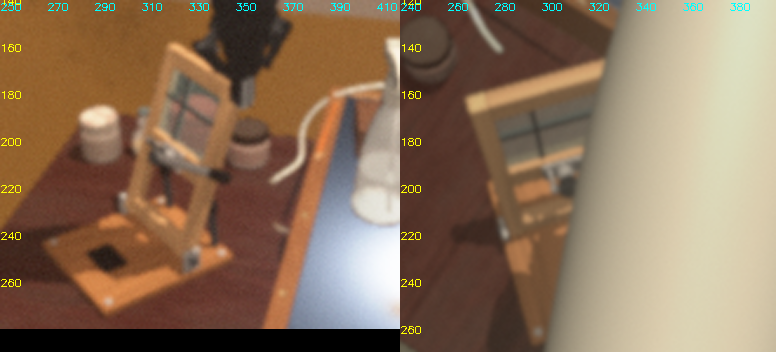

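The picture shows the fingers at side (353,184), just behind the right upper frame edge and above the leg foot at about (345,215). The top view is blocked by the arm.

Run:
```python
from workcell import bot
o=bot.get_obs();print(o["q"],o["qd"],o["tcp_rot"],o["joint_efforts"])
from h import *
c=bot.camera("side");print(proj(c,o["ee_pos"]))
```

```text
[-6.97576483e+00  2.35301713e+01  3.59731094e+01  1.01322980e+02
  1.75605570e-02  6.30278768e+01] [ 0.00905672 -0.03292242  0.92274053 -0.19795831 -0.09929296 -0.08139502] [178.99387404   0.49229114 109.99220749] [-2.80486350e-02 -6.87879395e+01  4.32803321e+01 -2.70259213e-01
  1.14014961e-04  2.81852971e-05]
[353.04365413 196.15025395]
```

Request:
{"method": "play_rows", "body": {"steps": [[[0, 0, 0.01, 0], [0, 0, 0.01, 0], [0, 0, 0, 0], [0, 0, 0, 0], [0, 0, 0, 0]]]}}

```text
time: 3.68
ee_pos: [0.671, -0.082, 0.2031]
tcp_rot: [179.0, 0.5, 110.0]
wrist_force: [-0.3, 0.1, -0.4]
opening: -0.0003
grasp_force: 0.0
```

Request:
{"method": "play_rows", "body": {"steps": [[[-0.006, 0.015, 0, 0], [0, 0, 0.012, 0], [0, 0, 0.012, 0], [0, 0, 0.012, 0], [0, 0, 0.008, 0]]]}}

```text
time: 4.1
ee_pos: [0.6877, -0.0826, 0.1578]
tcp_rot: [179.1, 0.4, 110.0]
wrist_force: [-0.1, -0.5, -0.3]
opening: -0.0
grasp_force: 0.0
```

Request:
{"method": "play_rows", "body": {"steps": [[[0, -0.005, 0, 0], [0, 0, 0, 0], [0, 0, 0, 0], [0, 0, 0, 0], [0, 0, 0, 0]]]}}

```text
time: 4.52
ee_pos: [0.6831, -0.0843, 0.1589]
tcp_rot: [179.0, 0.5, 110.0]
wrist_force: [0.3, -0.0, -0.4]
opening: -0.0
grasp_force: 0.0
```

```bash
python3 look.py pics/l2.png
```

```text
4.6167 [ 0.68299092 -0.08428173  0.15843729] [-0.60069047 -0.16496565 -0.0874932 ]
```

View pics/l2.png

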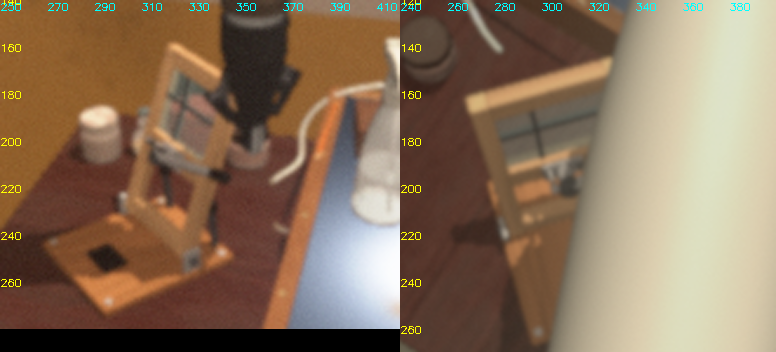

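In this picture the fingertips end near side (355,205) and the leg foot is near (345,215). The tip looks higher than its TCP would project, so I'll check with the projection marked.

Run:
```python
from workcell import bot
from h import *
o=bot.get_obs();c=bot.camera("side");p=proj(c,o["ee_pos"]);print(p, proj(c,o["ee_pos"]+[0,0,.0187]),proj(c,[.6472+.004,-.0885,.1695]))
i=cv2.resize(c["img"][165:245,300:400],None,fx=6,fy=6,interpolation=cv2.INTER_CUBIC)
q=((p-[300,165])*6+3).astype(int);cv2.drawMarker(i,tuple(int(v) for v in q),(0,255,0),0,14,1);cv2.imwrite("pics/l3.png",i)
```

```text
[356.71328813 215.7582609 ] [356.94456544 210.22427086] [346.55304967 214.86210277]
```

View pics/l3.png

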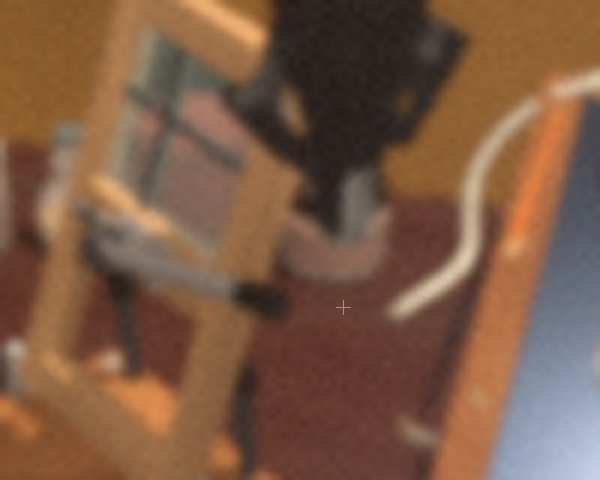

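The crop shows the fingertips ending near side (358,205), about 10 px above the projected TCP at (357,216), while the leg foot sits at (346,215) as predicted. I'll compare with the start picture.

Run:
```python
from workcell import bot
from h import *
s=bot.camera("side");t=bot.camera("top");o=bot.get_obs()
P=np.array([.236,.4965,.1914])
for dz in(0,.013,.03):print(proj(s,P+[0,0,dz]),proj(t,P+[0,0,dz]))
i=cv2.imread("pics/side0.png")[90:150,160:225]; g=i.max(2)
for r in range(28,56): print(r+90,"".join('#' if v<60 else '.' for v in g[r]))
```

```text
[198.49523854 144.94885113] [ 72.17986124 344.93042979]
[197.88639248 141.78112283] [ 68.20419464 345.85727641]
[197.08170835 137.59448048] [ 62.80569181 347.11582864]
118 .....................######..####......###.......................
119 .....................############......###.......................
120 .....................##..#######.......###.......................
121 .....................#...######........###.......................
122 .....................#######.##........###.......................
123 ......................#########........####......................
124 ......................########..........###......................
125 ......................########..........###......................
126 .........................#####..........###......................
127 ..........................####...................................
128 ...........................##....................................
129 ...........................##....................................
130 ...........................##....................................
131 ..................
[... 327 characters left out ...]

136 .................................................................
137 .................................................................
138 .................................................................
139 .................................................................
140 .................................................................
141 .................................................................
142 .................................................................
143 .................................................................
144 .................................................................
145 .................................................................
```

Run:
```python
import cv2,numpy as np
a=cv2.imread("pics/side0.png")[85:150,160:225];b=cv2.imread("pics/top0.png")[325:400,0:90]
a=cv2.resize(a,(390,390),interpolation=2);b=cv2.resize(b,None,fx=4.4,fy=4.4,interpolation=2)
a=cv2.convertScaleAbs(a,alpha=1.6,beta=20);b=cv2.convertScaleAbs(b,alpha=1.6,beta=20)
h=390;b=np.vstack([b,np.zeros((h-b.shape[0],b.shape[1],3),np.uint8)])
cv2.drawMarker(a,(int(38.5*6),int(60*6)),(0,255,0),0,12,1);cv2.drawMarker(b,(int(72.2*4.4),int(19.9*4.4)),(0,255,0),0,12,1)
cv2.imwrite("pics/s0z.png",np.hstack([a,b]))
```

```text
(no output)
```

View pics/s0z.png

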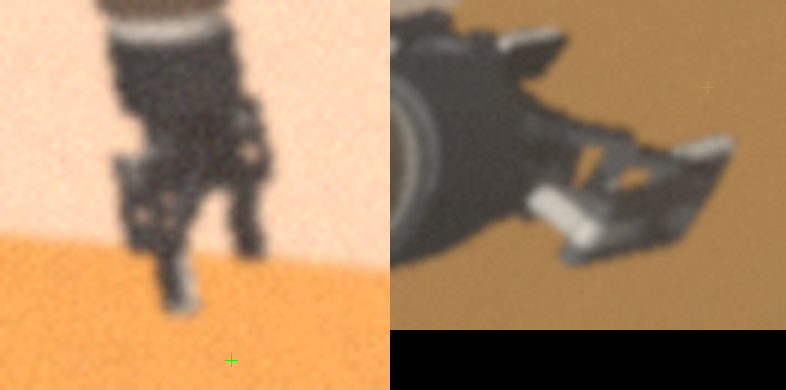

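The start view shows finger tips at side (190,137) and (202,127), with their midpoint at about (196,132). Top shows them around (56,369). The projected TCP at side (198,145) and top (72,345) is clearly off. I'll check the calibration against the base and known points.

Run:
```python
from workcell import bot
from h import *
np.set_printoptions(precision=4,suppress=True)
s=bot.camera("side");t=bot.camera("top")
print("base",proj(s,[0,0,0]),proj(t,[0,0,0]))
print("FL",tri(t,(296.3,266.8),s,(268.8,244.3)),"FR",tri(t,(356.3,248.8),s,(295,274.3)))
print("tips0",tri(t,(55.7,369),s,(196,132)))
# table front-left / front corner, muller, jar tops
print("tablecorner",tri(t,(393,366),s,(203,328)), "jar lid",tri(t,(211,213.5),s,(292,189)),"sidefl corner",tri(t,(482,219),s,(352,352)))
print("stopper pos top",tri(t,(219,187),s,(311,187)))
```

```text
base [121.4292 279.332 ] [304.4275 448.3137]
FL (array([0.434 , 0.0491, 0.0058]), np.float64(0.0028230986776364994)) FR (array([ 0.4908, -0.1102,  0.0036]), np.float64(0.0018293966975690202))
tips0 (array([0.2202, 0.4798, 0.2534]), np.float64(0.035521494202171315))
tablecorner (array([ 0.2118, -0.2173, -0.024 ]), np.float64(0.03497561075010211)) jar lid (array([0.554 , 0.2759, 0.0698]), np.float64(0.0019717875839101308)) sidefl corner (array([ 0.5712, -0.4343,  0.0477]), np.float64(0.02213074533876093))
stopper pos top (array([0.6237, 0.2617, 0.0759]), np.float64(0.00039023962646206426))
```

Request:
{"method": "play_rows", "body": {"steps": [[[0, -0.004, 0, 0], [0, -0.004, 0, 0], [0, -0.004, 0, 0], [0, -0.004, 0.002, 0], [0, -0.004, 0.003, 0]]]}}

```text
time: 5.28
ee_pos: [0.6637, -0.0913, 0.1528]
tcp_rot: [179.1, 0.4, 110.0]
wrist_force: [0.2, -0.2, -0.2]
opening: -0.0001
grasp_force: 0.0
```

Run:
```python
from workcell import bot
from h import *
o=bot.get_obs();print(o["ee_pos"],o["wrist_force"],o["torque"])
a=bot.camera("side")["img"][165:245,300:400].astype(int)
b=cv2.imread("pics/side0.png")[165:245,300:400].astype(int)
m=(a.max(2)<62).astype(int);n=(b.max(2)<62).astype(int)
for r in range(30,62): print(r+165,"".join('.#'[v] for v in n[r,25:70]),"".join('.#'[v] for v in m[r,25:70]))
```

```text
[ 0.663702   -0.09134478  0.15280288] [ 0.21634035 -0.18024818 -0.21505117] [0.06117673 0.0754945  0.005962  ]
195 ............................................. ..................##############.............
196 ............................................. ...................#############.............
197 ............................................. ....................########.................
198 ............................................. ......................####...................
199 ............................................. ......................####...................
200 ............................................. ......................###....................
201 ............................................. ......................####...................
202 ............................................. ......................###....................
203 ............................................. .......................##....................
204 ............................................. ......................###....................
205 .........................
[... 1382 characters left out ...]
............................
220 ............................................. .............................................
221 ............................................. .............................................
222 ............................................. .............................................
223 ............................................. .............................................
224 ............................................. .............................................
225 ............................................. .............................................
226 ............................................. .............................................
```

Request:
{"method": "play_rows", "body": {"steps": [[[0, 0.015, 0, 0], [0, 0.003, 0.008, 0], [0, 0, 0.01, 0], [0, 0, 0.01, 0], [0, 0, 0, 0]]]}}

```text
time: 5.75
ee_pos: [0.6799, -0.085, 0.1211]
tcp_rot: [179.4, 0.3, 110.0]
wrist_force: [-0.7, 0.1, -0.9]
opening: -0.0002
grasp_force: 0.0
```

Request:
{"method": "play_rows", "body": {"steps": [[[0, -0.006, 0, 0], [0, -0.006, 0, 0], [0, -0.006, 0, 0], [0, 0, 0, 0], [0, 0, 0, 0]]]}}

```text
time: 6.17
ee_pos: [0.6643, -0.0915, 0.1256]
tcp_rot: [179.0, 0.5, 110.0]
wrist_force: [-0.3, 0.3, 0.8]
opening: -0.0
grasp_force: 0.3
```

```bash
cat > m.py <<'E'
from workcell import bot
from h import *
o=bot.get_obs();c=bot.camera("side");e=o["ee_pos"];print(e,o["wrist_force"],o["torque"],proj(c,e))
d=R.from_euler('z',-20,degrees=True).apply(e-[.594,.016,0]);print("stand",d)
a=c["img"][165:255,290:400].astype(int)
m=(a.max(2)<62).astype(int)
for r in range(28,75): print(r+165,"".join('.#'[v] for v in m[r,0:80]))
E
python3 m.py
```

```text
[ 0.66434294 -0.091485    0.12564908] [-0.25430078  0.29968434  0.76719488] [ 0.05446819  0.02316571 -0.0083481 ] [350.9191922 227.5598696]
stand [ 0.02933871 -0.12506156  0.12564908]
193 ......................................................#################..###....
194 ......................................................################...##.....
195 ..............................................###......###############..###.....
196 .............................................####......###################......
197 .............................................#####.....###################......
198 ..............................................####......#################.......
199 ...............................................####.....################........
200 ................................................####....###############.........
201 .................................................####.##############............
202 ..................................................#################.............
203 ....................................................##########
[... 2378 characters left out ...]
....................
232 ..................................................#.............................
233 ................................................................................
234 ................................................................................
235 ................................................................................
236 ................................................................................
237 ................................................................................
238 ................................................................................
239 ................................................................................
```

Request:
{"method": "play_rows", "body": {"steps": [[[0, -0.008, 0.004, 0], [0, -0.007, 0.008, 0], [0, -0.007, 0.008, 0], [0, -0.007, 0.008, 0], [0, 0, 0, 0]]]}}

```text
time: 6.63
ee_pos: [0.6365, -0.1014, 0.0948]
tcp_rot: [179.2, 0.4, 110.0]
wrist_force: [-0.5, -0.8, -0.4]
opening: -0.0004
grasp_force: 0.2
```

```bash
python3 m.py
```

```text
[ 0.63648214 -0.10138469  0.09480022] [-0.49555605 -0.81825439 -0.37716377] [-0.05153606 -0.00888218  0.02641741] [342.41855642 239.69805623]
stand [-0.00022778 -0.12483528  0.09480022]
193 .........................................##########################.............
194 .........................................##########################.............
195 .........................................#########################..............
196 ........................................##########################...#..........
197 ........................................#########################....####.......
198 ........................................#########################....####.......
199 ........................................#########################....###........
200 .........................................#########################.####.........
201 ........................................#############################...........
202 ........................................#############################...........
203 .........................................###################
[... 2380 characters left out ...]
....................
232 ................................................##..............................
233 .................................................##.............................
234 ................................................................................
235 ................................................................................
236 ................................................................................
237 ................................................................................
238 ................................................................................
239 ................................................................................
```

The foot is moving down with the finger (side, about (337,228)). I'll keep pushing past centre.

Request:
{"method": "play_rows", "body": {"steps": [[[0, -0.007, 0.008, 0], [0.001, -0.007, 0.008, 0], [0.001, -0.007, 0.008, 0], [0.002, -0.007, 0.008, 0], [0.002, -0.007, 0.007, 0]]]}}

```text
time: 7.1
ee_pos: [0.6039, -0.1074, 0.0568]
tcp_rot: [179.1, 0.4, 110.0]
wrist_force: [0.2, -0.3, 1.0]
opening: 0.0003
grasp_force: 0.0
```

Request:
{"method": "play_rows", "body": {"steps": [[[0.003, -0.006, 0.004, 0], [0.003, -0.006, 0.003, 0], [0.003, -0.006, 0.0, 0], [0, 0, 0, 0], [0, 0, 0, 0]]]}}

```text
time: 7.52
ee_pos: [0.584, -0.1052, 0.05]
tcp_rot: [179.1, 0.5, 110.0]
wrist_force: [0.3, -1.1, -0.6]
opening: 0.0002
grasp_force: 0.0
```

```bash
python3 m.py
```

```text
[ 0.58401919 -0.10519188  0.05000768] [ 0.2531095  -1.1251085  -0.57376984] [ 0.03035765 -0.02281066  0.02474962] [325.2021193  255.64698021]
stand [-0.05082896 -0.11046948  0.05000768]
193 ................................................................................
194 ....................#...........................................................
195 .....................#..........................................................
196 .....................##.....................###.................................
197 .....................####..................####.................................
198 .....................######.............#######.................................
199 .....................###########...############..............##.................
200 .....................##########################.................................
201 .....................##########################.................................
202 .....................##########################.................................
203 .....................##########################.............
[... 2380 characters left out ...]
....................
232 ......................##################........................................
233 ........................################..........#.............................
234 .........................##############.........................................
235 ..........................##########............................................
236 .......##...................######..............................................
237 ......###.....................####..............................................
238 ......##......................####..............................................
239 .....###.......................###..............................................
```

Request:
{"method": "play_rows", "body": {"steps": [[[-0.02, 0, -0.005, 0], [-0.01, 0, -0.035, 0], [0, 0, -0.04, 0], [0, 0, -0.04, 0], [0, 0, -0.04, 0]]]}}

```text
time: 7.98
ee_pos: [0.5911, -0.1333, 0.2114]
tcp_rot: [179.1, 0.4, 110.0]
wrist_force: [0.6, 0.2, 0.8]
opening: -0.0002
grasp_force: 0.0
```

Request:
{"method": "play_rows", "body": {"steps": [[[0, 0, -0.04, 0], [0, 0, -0.04, 0], [0, 0, -0.03, 0], [0, 0, 0, 0], [0, 0, 0, 0]]], "gripper": 0.085}}

```text
time: 8.4
ee_pos: [0.5904, -0.1332, 0.3217]
tcp_rot: [178.9, 0.6, 110.0]
wrist_force: [0.4, -0.0, -1.1]
opening: 0.0608
grasp_force: 0.0
```

```bash
python3 look.py pics/l4.png
```

```text
8.5 [ 0.58963134 -0.13297331  0.31851496] [ 0.19790978 -0.14986313 -0.92465344]
```

View pics/l4.png

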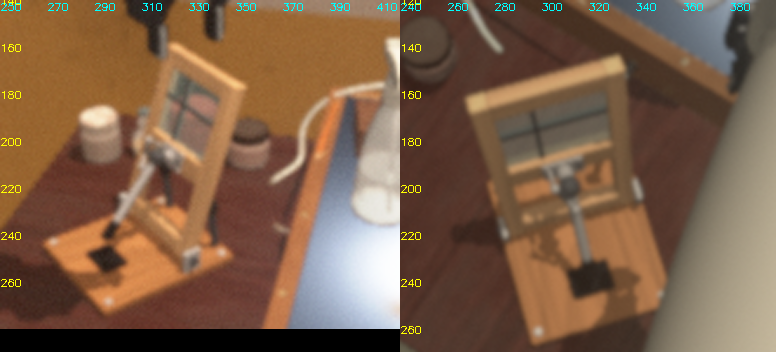

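The kickstand is down: foot at side (296,238) and top (321,234). The open fingertips are at side (313,163) and (340,157).

Run:
```python
from workcell import bot
from h import *
e=bot.get_obs()["ee_pos"];s=bot.camera("side");t=bot.camera("top")
y=np.array([.94,.342,0])*.0425
for dz in(0,.013,.03,.045,.06):
  print(dz,[proj(s,e+[0,0,dz]+k*y).round(1) for k in(-1,0,1)],[proj(t,e+[0,0,dz]+k*y).round(1) for k in(-1,0,1)])
O=np.array([.594,.016,0]);Rs=R.from_euler('z',20,degrees=True)
P=O+Rs.apply(np.array([0,0,.03])+R.from_euler('y',.32).apply([0,0,.24]));print("rail top c",P,proj(s,P),proj(t,P))
```

```text
0 [array([315. , 182.2]), array([329.3, 177.5]), array([343.1, 173. ])] [array([393.3, 202.6]), array([386.1, 182.3]), array([379. , 162.6])]
0.013 [array([314.9, 177.5]), array([329.3, 172.8]), array([343.2, 168.4])] [array([394.6, 201.1]), array([387.3, 180.5]), array([380.1, 160.5])]
0.03 [array([314.7, 171.1]), array([329.3, 166.6]), array([343.3, 162.3])] [array([396.5, 199. ]), array([388.9, 178. ]), array([381.6, 157.6])]
0.045 [array([314.6, 165.5]), array([329.3, 161. ]), array([343.4, 156.8])] [array([398.2, 197.1]), array([390.4, 175.7]), array([382.9, 154.9])]
0.06 [array([314.4, 159.7]), array([329.3, 155.3]), array([343.5, 151.2])] [array([399.9, 195.1]), array([392. , 173.3]), array([384.3, 152. ])]
rail top c [0.66494301 0.04182114 0.2578165 ] [338.75679719 166.3331861 ] [300.98265048 152.24532555]
```

Request:
{"method": "play_rows", "body": {"steps": [[[0.028, 0.025, 0, 0], [0.028, 0.025, 0, 0], [0.028, 0.025, 0, 0], [0.028, 0.026, 0, 0], [0.027, 0.026, 0, 0]]]}}

```text
time: 9.02
ee_pos: [0.661, 0.0428, 0.3195]
tcp_rot: [179.2, 0.4, 110.0]
wrist_force: [1.6, -0.6, 0.5]
opening: 0.0854
grasp_force: 0.0
```

Request:
{"method": "play_rows", "body": {"steps": [[[0, 0, 0.02, 0], [0, 0, 0.02, 0], [0, 0, 0.02, 0], [0, 0, 0, 0], [0, 0, 0, 0]]]}}

```text
time: 9.43
ee_pos: [0.6611, 0.041, 0.2589]
tcp_rot: [179.3, 0.4, 110.0]
wrist_force: [-0.4, -0.2, 0.7]
opening: 0.0852
grasp_force: 0.0
```

```bash
python3 look.py pics/l5.png; python3 m.py | head -2
```

```text
9.5333 [0.6620105  0.04080844 0.26172348] [0.88389718 0.14283193 0.38520849]
[0.6620105  0.04080844 0.26172348] [0.88389718 0.14283193 0.38520849] [ 0.01079143 -0.0323846   0.02511901] [337.91659896 165.40487018]
stand [7.23939499e-02 5.13494918e-05 2.61723480e-01]
```

View pics/l5.png

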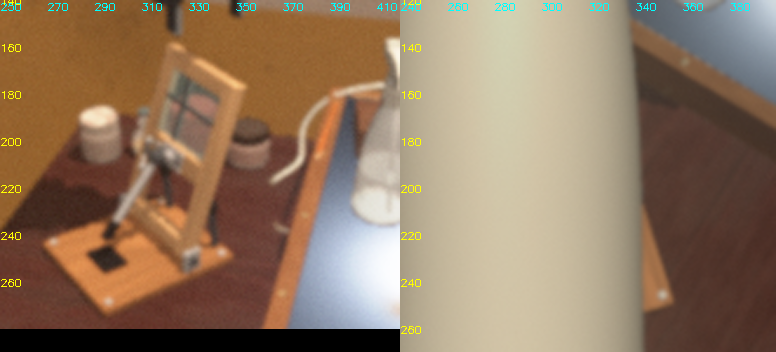

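The tips straddle the rail at side (320,153) and (351,146), about 15 px above the rail top. I'll descend to straddle it.

Request:
{"method": "play_rows", "body": {"steps": [[[0, 0, 0.012, 0], [0, 0, 0.012, 0], [0, 0, 0.012, 0], [0, 0, 0.012, 0], [0, 0, 0, 0]]]}}

```text
time: 10.0
ee_pos: [0.6628, 0.0407, 0.2114]
tcp_rot: [179.2, 0.4, 110.0]
wrist_force: [0.1, 0.3, -0.8]
opening: 0.085
grasp_force: 0.0
```

Request:
{"method": "play_rows", "body": {"steps": [[[0, 0, 0.008, 0], [0, 0, 0.008, 0], [0, 0, 0.007, 0], [0, 0, 0, 0], [0, 0, 0, 0]]]}}

```text
time: 10.42
ee_pos: [0.6632, 0.0409, 0.1891]
tcp_rot: [179.1, 0.4, 110.0]
wrist_force: [-0.3, 0.8, 0.9]
opening: 0.0846
grasp_force: 0.0
```

Request:
{"method": "play_rows", "body": {"steps": [[[0, 0, 0, 0], [0, 0, 0, 0], [0, 0, 0, 0], [0, 0, 0, 0], [0, 0, 0, 0]]], "gripper": 0.045, "squeeze": 20}}

```text
time: 10.83
ee_pos: [0.6634, 0.0409, 0.1895]
tcp_rot: [179.1, 0.4, 110.0]
wrist_force: [0.8, -0.1, 0.2]
opening: 0.0448
grasp_force: 0.0
```

```bash
python3 m.py | sed -n 1,2p
python3 - <<'E'
from workcell import bot
from h import *
a=bot.camera("side")["img"][140:200,300:375].astype(int)
# '#': dark gripper, 'o': wood (R-B large & bright)
for r in range(60): print(140+r,"".join('#' if p.max()<62 else ('o' if p[2]-p[0]>60 and p[2]>120 else '.') for p in a[r]))
E
```

```text
[0.66338057 0.04087953 0.18953524] [ 0.78089922 -0.0598785   0.24613157] [-0.02206161  0.08456442  0.01986344] [338.11573219 186.59985883]
stand [ 0.07370572 -0.00035044  0.18953524]
140 ooooooooooooooooooooooooo..########################....##..................
141 ooooooooooooooooooooooooo.#########################....##..................
142 oooooooooooooooooooooooo..#########################....##..................
143 oooooooooooooooooooooooo..#########################....##..ooooooooooo.....
144 oooooooooooooooooooooooo..#########################....##..oooooooooooooooo
145 ooooooooooooooooooooooo...##############################..ooooooooooooooooo
146 ooooooooooooooooo..ooo....##############################..ooooooooooooooooo
147 oooooooooooooooo..........##############################..ooooooooooooooooo
148 o.oooooooooooooo...........#############################..ooooooooooooooooo
149 oooooooo.ooooooo............############################..ooooooooooooooooo
150 oooooooooooooooo.....####....###########################.oooooooooooooooooo
151 oooooooooooooooo..#######....####
[... 3182 characters left out ...]
ooo.......................oooooooooo..........oooooooooooooo
192 ............oooooo.......................oooooooooo............oooooooooooo
193 ............ooooo........................oooooooooo.............ooooooooooo
194 ............oooooo......................oooooooooo...............oooooooooo
195 ...........ooooooo.....................ooooooooooo...............oooooooooo
196 ...........oooooooo....................oooooooooo.................ooooooooo
197 ...........oooooooooo..................oooooooooo..................oooooooo
198 ..........oo...ooooooo.................oooooooooo..........................
199 .......oooo.....ooooooo...............oooooooooo...........................
```

The fingers straddle the rail: front finger at side (331,175), rear finger behind the rail at (345,169). I'll pull it forward slowly.

Request:
{"method": "play_rows", "body": {"steps": [[[0, -0.005, 0, 0], [0, -0.005, 0, 0], [0, -0.005, 0, 0], [0, -0.005, 0, 0], [0, -0.005, 0, 0]]]}}

```text
time: 11.35
ee_pos: [0.6396, 0.0322, 0.1895]
tcp_rot: [179.0, 0.4, 110.0]
wrist_force: [1.4, 0.2, 0.2]
opening: 0.045
grasp_force: 1.0
```

Request:
{"method": "play_rows", "body": {"steps": [[[0, -0.005, 0, 0], [0, -0.005, 0, 0], [0, -0.005, 0, 0], [0, -0.004, 0, 0], [0, -0.004, 0, 0]]]}}

```text
time: 11.77
ee_pos: [0.6178, 0.0243, 0.1886]
tcp_rot: [179.1, 0.4, 110.0]
wrist_force: [1.2, 0.4, 1.2]
opening: 0.0451
grasp_force: 0.8
```

```bash
cat > m2.py <<'E'
from workcell import bot
from h import *
o=bot.get_obs();e=o["ee_pos"];print(o["time"],"F",Rr:=R.from_euler('z',-20,degrees=True).apply(o["wrist_force"]),"stand",R.from_euler('z',-20,degrees=True).apply(e-[.594,.016,0]),o["opening"],o["grasp_force"])
a=bot.camera("side")["img"][130:205,290:360].astype(int)
for r in range(75): print(130+r,"".join('#' if p.max()<62 else ('o' if p[2]-p[0]>60 and p[2]>135 else '.') for p in a[r]))
E
python3 m2.py
```

```text
11.7667 F [ 1.26773265 -0.01071617  1.23760452] stand [ 0.0251764  -0.00033553  0.18864012] 0.04505689856831967 0.7992677658330649
130 .....................#########################........................
131 .....................#########################........................
132 .....................#########################........................
133 ......................########################........................
134 ......................########################........................
135 ......................########################........................
136 ......................########################........................
137 ......................########################........................
138 ......................########################........................
139 ......................########################........................
140 ......................########################........................
141 ......................########################........ooooooo.........
142 .......................########################.........ooooooooo
[... 3955 characters left out ...]
oooooooo.................
196 ....................oooo....................ooooooooo.................
197 .....................ooooo..................oooooooo..................
198 ..................o...ooooo................ooooooooo.......#..........
199 .................oo....oooo................ooooooooo........###.......
200 .....................o.ooooo...............ooooooooo..................
201 ............................ooo............ooooooooo..................
202 .............................oooo..........oooooooo...................
203 ..............................oooo.........oooooooo...................
204 ...............................oooo.......ooooooooo................o..
```

Request:
{"method": "play_rows", "body": {"steps": [[[0, -0.005, 0, 0], [0, -0.005, 0, 0], [0, -0.004, 0, 0], [0, -0.004, 0, 0], [0, -0.004, 0, 0]]]}}

```text
time: 12.23
ee_pos: [0.5971, 0.0168, 0.1882]
tcp_rot: [179.1, 0.4, 110.0]
wrist_force: [1.3, 1.3, 0.7]
opening: 0.0451
grasp_force: 0.6
```

Request:
{"method": "play_rows", "body": {"steps": [[[0, -0.003, 0, 0], [0, -0.003, 0, 0], [0, -0.003, 0, 0], [0, 0, 0, 0], [0, 0, 0, 0]]]}}

```text
time: 12.65
ee_pos: [0.589, 0.0138, 0.1881]
tcp_rot: [179.1, 0.4, 110.0]
wrist_force: [1.3, 0.1, 0.6]
opening: 0.045
grasp_force: 0.5
```

```bash
python3 m2.py | head -1
```

```text
12.65 F [ 1.28539249 -0.31714969  0.57191188] stand [-0.00545616 -0.00033902  0.18808841] 0.04502291086009846 0.5354417458875105
```

Request:
{"method": "play_rows", "body": {"steps": [[[0, -0.002, 0, 0], [0, -0.002, 0, 0], [0, -0.001, 0, 0], [0, 0, 0, 0], [0, 0, 0, 0]]]}}

```text
time: 13.12
ee_pos: [0.5843, 0.0122, 0.188]
tcp_rot: [179.1, 0.4, 110.0]
wrist_force: [1.8, -0.2, 0.4]
opening: 0.0448
grasp_force: 0.5
```

Request:
{"method": "play_rows", "body": {"steps": [[[0, -0.001, 0, 0], [0, -0.001, 0, 0], [0, -0.001, 0, 0], [0, 0, 0, 0], [0, 0, 0, 0]]]}}

```text
time: 13.53
ee_pos: [0.5815, 0.0111, 0.188]
tcp_rot: [179.1, 0.4, 110.0]
wrist_force: [1.4, -0.4, 0.4]
opening: 0.0449
grasp_force: 0.5
```

Request:
{"method": "play_rows", "body": {"steps": [[[0, -0.001, 0, 0], [0, -0.001, 0, 0], [0, -0.001, 0, 0], [0, 0, 0, 0], [0, 0, 0, 0]]]}}

```text
time: 13.95
ee_pos: [0.579, 0.0102, 0.188]
tcp_rot: [179.1, 0.4, 110.0]
wrist_force: [4.5, 1.9, 0.2]
opening: 0.045
grasp_force: 2.0
```

```bash
python3 m2.py | head -1
python3 - <<'E'
from workcell import bot
from h import *
s=bot.camera("side");O=np.array([.594,.016,0]);Rs=R.from_euler('z',20,degrees=True)
for th in(.1,.05,0,-.05):
  f=lambda p:O+Rs.apply(np.array([0,0,.03])+R.from_euler('y',th).apply(p))
  print(th,"TLf",proj(s,f([-.01,.075,.24])),"TRf",proj(s,f([-.01,-.075,.24])),"foot",proj(s,f([-.036-.0456,0,.11-.1126])),"BRf",proj(s,f([-.01,-.075,.1])))
a=s["img"][120:262,270:350].astype(int)
for r in range(0,142,2): print(120+r,"".join('#' if p.max()<62 else ('o' if p[2]-p[0]>60 and p[2]>150 else '.') for p in a[r]))
E
```

```text
13.95 F [4.89964146 0.26005023 0.18475468] stand [-0.01607085 -0.00034702  0.1880199 ] 0.044964441547411235 2.0198873430490494
0.1 TLf [307.81491221 159.07279188] TRf [336.77988848 177.81033674] foot [296.91592223 244.16405697] BRf [332.51842005 221.41243538]
0.05 TLf [304.44071131 159.9261786 ] TRf [333.22064891 178.85551072] foot [296.92755993 245.23472168] BRf [331.11168721 222.00079969]
0 TLf [301.03894179 160.97080651] TRf [329.62045322 180.10812805] foot [296.99578464 246.27955156] BRf [329.70283176 222.66149801]
-0.05 TLf [297.62058256 162.20594638] TRf [325.99100443 181.56719918] foot [297.12010667 247.29583113] BRf [328.29589895 223.39304683]
120 ................................................................................
122 ............................###..................#..............................
124 .........................................#......................................
126 ................................................................................
128 ................................................................................
130 ...........
[... 4894 characters left out ...]
oooooooo.....oo.....
246 ..oooooooooooooooo....######..............................oo.....oooooooooooo...
248 ...oooooooooooooo..###########...................................oooooooooooooo.
250 ....ooooooooooooooo..###########...ooo...........................oooooooooooo...
252 ......oooooooooooooo...#######....oooooooooooooooo...............ooooooo........
254 ........oooooooooooooo........oooooooooooooooooooooooooo.......ooooo............
256 ..........ooooooooooooooooooooooooooooooooooooooooooooooooo.....................
258 ............oooooooooooooooooooooooooooooooooooooooooooooo......................
260 .............ooooooooooooooooooooooooooooooooooooooooo..........................
```

Request:
{"method": "play_rows", "body": {"steps": [[[0, 0, 0, 0], [0, 0, 0, 0], [0, 0, 0, 0], [0, 0, 0, 0], [0, 0, 0, 0]]]}}

```text
time: 14.47
ee_pos: [0.5789, 0.0101, 0.188]
tcp_rot: [179.1, 0.4, 110.0]
wrist_force: [4.1, 1.8, 0.7]
opening: 0.045
grasp_force: 2.3
```

Request:
{"method": "play_rows", "body": {"steps": [[[0, 0, 0, 0], [0, 0, 0, 0], [0, 0, 0, 0], [0, 0, 0, 0], [0, 0, 0, 0]]]}}

```text
time: 14.88
ee_pos: [0.5788, 0.0101, 0.188]
tcp_rot: [179.1, 0.4, 110.0]
wrist_force: [3.8, 1.7, 2.7]
opening: 0.045
grasp_force: 2.4
```

Steady contact of about 4 N against the stop, so I'm handing in.

```bash
python3 -c "
from workcell import bot
print(bot.job_done())"
```

```text
the job is handed in; nothing more can be done
None
```

I flipped the kickstand fully down, then pulled the frame upright against its stop. The open gripper straddles the top rail, with its rear finger pressing on it at about 4 N. I handed the job in at about 15 s; no verdict came back.

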